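# Turn the stub axle until its keys drop into the differential

### The job

The stub axle stands in the differential's output bore but its keys are not lined up with the keyways, so its flange sits proud. Turn it until the keys find their keyways and it drops fully home, with the flange flush on the differential's face, then let go. Leave the other things on the bench where they are.

Things in the scene. Friction and masses are not known exactly. Their poses are not given: they have to be found in the camera images.
- diff: Aluminium differential fixed to the bench on a steel base plate (170 x 150 mm), output bore upwards. Top face: 130 mm square, 110 mm high. Origin: on the bench, on the bore's axis; z up. Pinion nose reaches 133 mm out along +y, 10 to 90 mm high. Two red paint marks on the top face, 16 x 10 mm, 46 to 62 mm from the axis at +x and -x, show where the keyways are.
- bore (a point): Centre of the bore's mouth, level with the differential's top face (110 mm above the bench); axes as the differential's. The bore is 56 mm wide and 30 mm deep, down to the ledge.
- ledge (a point): Centre of the flat annular ledge inside the bore, 30 mm below its mouth; below it a throat 32 mm wide. Two opposite keyways, each 13 mm wide and open at the top, cut ledge and throat along the differential's +x and -x. Hidden under the axle's flange.
- stub_axle: Loose steel stub axle, about 0.7 kg, upright in the bore. Origin: centre of its flange's underside; z up. Flange 84 mm wide, 10 mm thick, with two yellow paint marks (20 x 10 mm) on top at +x and -x, in line with the keys. Starts 20 mm above the differential's face, keys on the ledge. Turns freely either way, held only by its weight and the loose bore (1 mm play all round).
- hub (a point): Centre of the top of the axle's plain round hub, 55 mm above the flange's underside. Hub: 40 mm in diameter, 45 mm tall, standing on the flange; hold and turn the axle by it.
- keys (a point): On the axle's axis, level with the keys' lower ends, 50 mm below the flange's underside. Two opposite keys at the axle's +x and -x, 9 mm wide, 25 mm tall, out to 24 mm from the axis; shaft 30 mm in diameter, ending 40 mm lower. With yellow marks in line with red ones (either half turn, within about 5 degrees) the axle is free to go down 20 mm, until its flange lies on the face.
- socket_case: Bystander: green open case of sockets, 120 x 170 mm, 34 mm tall, origin under its centre.
- coilover: Bystander: purple coil-over damper lying down, about 250 mm long along its x and 60 mm tall; origin on the bench below its middle.
- wrench: Bystander: steel wrench lying flat along its x.
- grease_tub: Bystander: white tub with a red lid, 76 mm wide, 65 mm tall, origin under its centre.
Things that resemble listed ones, but are neither listed nor needed, are in the scene too. There is more than one size of the stub_axle; the job needs the middle-sized.

How it is judged (in metres and radians):
At the end, for the whole second after the job is handed in: The stub axle is fully home in the bore, at rest: flange within 3 mm of the differential's top face, centred within 4 mm, upright within 3 degrees, keys in line with the keyways (within 11 degrees, either half turn) (z of stub_axle in the frame of bore below 0.003 m and horizontal distance between stub_axle and bore below 0.004 m and angle between the x axis of stub_axle and the x axis of diff, either way round below 0.2 rad and angle between stub_axle's own z axis and vertical below 0.05 rad and linear speed of stub_axle below 0.02 m/s); the robot touches nothing.
It fails at once if a bystander (socket case, coil-over, wrench or grease tub) is moved by more than 30 mm (distance of any of socket_case, coilover, wrench, grease_tub from where it was at the start of the episode above 0.03 m).
It also fails if it takes over 32 s, if anything falls off the work surface, if the arm or the gripper's body presses on something with over 40 N, if the wrist force passes 120 N, or if a joint passes its speed limit or range.

### The arm

A 6-joint arm with a two-finger parallel gripper is mounted at the origin on the work surface. World frame = base frame: x ahead of the robot, y to its left, z up, the work surface at z = 0. Lengths are in mm, angles in rad, forces in N, time in s.
With the tool pointing down it reaches from about 400 to 925 mm from the base axis. Payload 12.5 kg.
Tool frame: the origin (TCP) lies at the very end of the fingers, on their centre line; the grasp point (between the pads) lies 19 mm behind it; z points along the fingers, y is the line along which they close (so a half turn about z gives the same grasp; the last joint's range is limited). The gripper opens to 95 mm and grips with 3 to 60 N. Pads are 20 mm wide; open, the fingers measure 119 mm over their backs; the gripper's body (75 mm by 180 mm) begins 59 mm behind the grasp point.
Start: joints at [-0.106, 0.491, 1.559, -0, 1.092, -0.106], TCP at [625.017, 0.021, 214.661] pointing down, gripper open.
Joint ranges: [-3.1, 3.1], [-0.84, 2.19], [0.05, 2.79], [-1.13, 4.28], [0.06, 2.93], [-2.69, 2.69]. Speed limits (rad/s): [2.22, 2.22, 2.79, 3.14, 3.14, 3.14].

### API

Orientations are given as [roll, pitch, yaw] about the fixed x, y, z axes, in that order (R = Rz(yaw) Ry(pitch) Rx(roll)).
In Python, from cell import * gives the robot as it stands.
- The arm moves only by the tool jog_arm, never from a script. Its argument "targets" is a list of rows, each an object with "turn": the turn, a rotation vector about the world's x, y, z in degrees, a list of three; "slide": the shift along the world's x, y, z in mm, a list of three; "claw": the opening in per cent of the stroke, from 0 (shut) to 100 (fully open). In form: [{"turn": [wx, wy, wz], "slide": [x, y, z], "claw": claw}, ...]. A call has 1 to 5 rows; each row shifts and turns the commanded pose from where the row before left it; what a row does not reach is not made up. A row lasts 1/8 s, in which the tool goes at most 62.5 mm and 10.7 degrees, less where a joint would pass 70% of its speed; a pose out of reach is approached as far as the arm can. A call with a gripper value outside its range is refused whole. The fingers move at their own pace and stop on an object; the grip force is fixed at half the most. Time passes only in rows, so rows that do not move let the fingers close. It gives the time, the measured TCP pose, the force, the opening and the grip force at its end, in the units of the state.
- state(): the state, without advancing time (a new reading comes with each control period).
- read_camera(name): name is "scene" or "side" or "wrist"; returns a dict with "frame" (420x560x3 uint8, blue, green, red), "mtx" (3x3 intrinsics, pixels), "R" (3x3) and "t" (3): a world point X has camera coordinates R X + t. Camera axes: x right, y down, z forward; pixel columns grow to the right and rows downward; lengths in mm; the calibration is good to about 2 mm. A picture is of the moment at which its call begins. There is no depth.
- job_done(): hands the job in; it is judged then, once.
Trained networks look in the newest picture that a camera, given by its name, has taken for a name from the list of things; names that differ only in an ending like _2 or _b are one class to them, and where a whole thing is asked for, a point or a joint stands for the part that bears it (a point fixed in the world has none). Each returns a list of dicts, best first, with "conf" (0 to 1); they miss things now and then, are a little off and sometimes report something else, mostly with a low value. They report only what shows in the picture. A call takes as long as a camera call. They do not tell look-alikes from the thing itself.
- look_for(query, camera): "xy" ([column, row] in pixels, amid what is visible of it).
The state is a dict: "t": time; "joints": joint angles; "qvel": joint speeds; "tau": joint torques, N m; "eef_pos": TCP position; "tcp_rot": TCP orientation; "ft_force": force on the tool from outside, world axes, zero at the start; "moment": the same for the moment, N m; "opening": opening from 0.0 (shut) to 1.0 (fully open); "grip_force": force on a finger pad.
Only numpy, scipy, OpenCV 4.12 (cv2) and the standard library are available. Lean on these libraries where they do the work, as an engineer would, in place of code of your own. Each camera call takes 0.05 s, during which the arm holds its last target. There are 200 camera calls.

## Working session

There is one attempt and no reset: what is moved stays moved. The work goes in short steps, Python scripts to look and compute and a tool call to move; the robot and the scene stay as the last step left them, time stands still between calls to the robot, and variables do not carry over. Pictures are saved under pics/ and viewed, at most 10 in all, crops included, and the job is handed in when it is done.

Besides the shell and the picture viewer there is one more tool, called after "Call:" by a JSON object that holds its "name" and its "arguments". jog_arm: Moves the arm, as the interface text tells. Its arguments: {"type":"object","properties":{"targets":{"type":"array","items":{"type":"object","properties":{"turn":{"type":"array","items":{"type":"number"}},"slide":{"type":"array","items":{"type":"number"}},"claw":{"type":"number"}}}}},"required":["targets"]}

```bash
mkdir -p pics; python3 - <<'E'
from cell import *
import cv2,numpy as np
ims=[]
for c in ["scene","side","wrist"]:
    r=read_camera(c); cv2.imwrite(f"pics/{c}0.png",r["frame"]); np.savez(f"{c}0.npz",**r); ims.append(r["frame"])
    for q in ["diff","stub_axle","hub"]:
        print(c,q,[(np.round(d["xy"]).tolist(),round(d["conf"],2)) for d in look_for(q,c)][:4])
print(state()["t"],state()["eef_pos"],state()["tcp_rot"])
E
```

```text
scene diff [([236.0, 254.0], 0.69)]
scene stub_axle [([160.0, 217.0], 0.95), ([209.0, 166.0], 0.94), ([230.0, 219.0], 0.69)]
scene hub [([156.0, 224.0], 0.95), ([211.0, 169.0], 0.81), ([232.0, 219.0], 0.56), ([326.0, 218.0], 0.37)]
side diff [([294.0, 282.0], 0.56)]
side stub_axle [([306.0, 245.0], 0.96), ([202.0, 281.0], 0.64), ([285.0, 344.0], 0.61)]
side hub [([285.0, 340.0], 0.73), ([304.0, 245.0], 0.71)]
wrist diff [([226.0, 249.0], 0.59), ([196.0, 355.0], 0.25)]
wrist stub_axle [([201.0, 354.0], 0.61)]
wrist hub []
0.6 [6.25024976e+02 2.52013686e-02 2.14654251e+02] [ 3.14150748e+00 -3.38902524e-06  1.57082028e+00]
```

View pics/scene0.png

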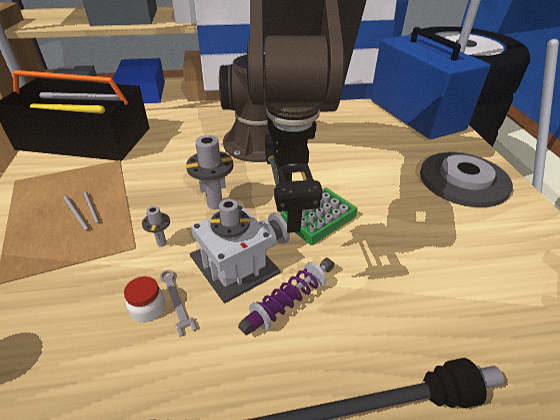

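View pics/wrist0.png

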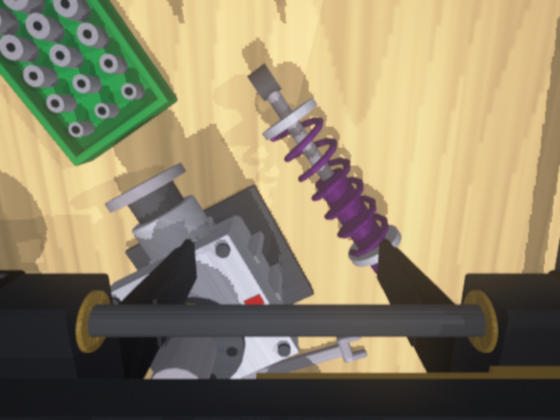

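The wrist view shows the diff with the axle under the left finger, around (190,340), and one red mark at (253,300). The scene view has three stub-axle candidates: large at (209,166), small at (156,224), and middle-sized at (230,219). The one at (230,219) fits, as it stands in the diff's bore. I'll confirm that in an enlarged crop.

```bash
cat > h.py <<'E'
import numpy as np,cv2
def ray(r,p):
    d=r["R"].T@np.linalg.inv(r["mtx"])@np.array([p[0],p[1],1.]); return -r["R"].T@r["t"],d
def at(r,p,z):
    c,d=ray(r,p); return c+d*(z-c[2])/d[2]
def proj(r,X):
    q=r["mtx"]@(r["R"]@np.asarray(X,float)+r["t"]); return q[:2]/q[2]
E
python3 - <<'E'
from h import *
s=np.load("scene0.npz"); d=np.load("side0.npz")
a=cv2.resize(s["frame"][185:285,180:280],(400,400),interpolation=cv2.INTER_CUBIC)
b=cv2.resize(d["frame"][200:300,250:350],(400,400),interpolation=cv2.INTER_CUBIC)
cv2.imwrite("pics/crop0.png",np.hstack([a,b]))
print(at(s,(230,205),185), at(d,(285,340),185),at(d,(304,240),185))
for r in (s,d): print(-r["R"].T@r["t"])
E
```

```text
[ 550.91383839 -108.59584466  185.        ] [ 430.9720138  -361.47763733  185.        ] [ 531.83259148 -150.77010428  185.        ]
[1159.64716923  -99.04213634  688.39334629]
[ 313.64731669 -693.77238006  674.09302914]
```

View pics/crop0.png

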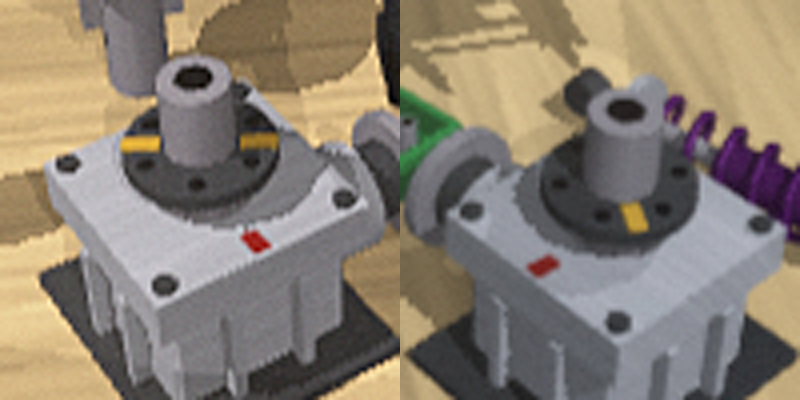

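View pics/side0.png

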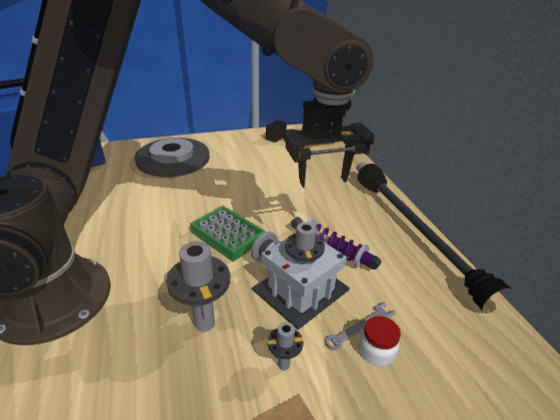

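The crop confirms it. The middle-sized axle stands in the bore with its flange proud. In the scene view the yellow marks are at (216,221) and (244,220) and a red mark is at (244,245). In the side view the red mark is at (286,266), the yellow mark at (309,254) and the hub top at (307,227).

```bash
python3 - <<'E'
from h import *
s=np.load("scene0.npz"); d=np.load("side0.npz")
h1=at(s,(228.1,203.8),185);h2=at(d,(306.9,227),185)
y1=at(s,(215.5,221),140);y2=at(s,(245,220.5),140);y3=at(d,(308.7,254.2),140)
r1=at(s,(244,245.4),110);r2=at(d,(286,266.5),110)
# diff top corners via bolts: scene (67,163),(165,285),(344,198),(238,90)
P=[at(s,(180+u/4,185+v/4),110) for u,v in[(67,163),(165,285),(344,198),(238,90)]]
Q=[at(d,(250+u/4,200+v/4),110) for u,v in[(71,211),(219,321),(361,224)]]
for n,p in dict(h1=h1,h2=h2,y1=y1,y2=y2,y3=y3,r1=r1,r2=r2).items(): print(n,p.round(1))
print(np.round(P,1),np.mean(P,0)); print(np.round(Q,1),(Q[0]+Q[2])/2)
c=(h1+h2)/2
for n,p in dict(y1=y1,y2=y2,y3=y3,r1=r1,r2=r2).items(): v=p-c;print(n,np.degrees(np.arctan2(v[1],v[0])),np.hypot(*v[:2]))
print(np.degrees(np.arctan2(*(y1-y2)[1::-1])))
E
```

```text
h1 [ 546.6 -112.3  185. ]
h2 [ 550.8 -113.2  185. ]
y1 [ 545.8 -142.3  140. ]
y2 [552.2 -80.1 140. ]
y3 [ 546.8 -145.7  140. ]
r1 [596.3 -86.8 110. ]
r2 [ 501.6 -139.4  110. ]
[[ 522.7 -186.   110. ]
 [ 621.  -134.9  110. ]
 [ 569.7  -37.4  110. ]
 [ 472.1  -88.4  110. ]] [ 546.38326139 -111.65317582  110.        ]
[[ 475.4  -89.4  110. ]
 [ 526.8 -186.   110. ]
 [ 624.  -136.6  110. ]] [ 549.73126361 -112.97155561  110.        ]
y1 -95.50579502918394 29.71642128106457
y2 83.84106826897631 32.87742365053558
y3 -93.17367655225661 32.99983258716302
r1 28.56233815656563 54.24486728492746
r2 -150.43722070933097 54.09013746343197
-95.84885532882882
```

```bash
python3 - <<'E'
from h import *
s=np.load("scene0.npz"); d=np.load("side0.npz")
def tri(p,q):
    (c1,d1),(c2,d2)=ray(s,p),ray(d,q)
    k=np.linalg.lstsq(np.c_[d1,-d2],c2-c1,rcond=None)[0]; a,b=c1+k[0]*d1,c2+k[1]*d2
    return (a+b)/2,np.linalg.norm(a-b)
for n,p,q in[("big",(207,140),(196,250)),("small",(154,211),(286,328)),("ours",(228.1,203.8),(306.9,227))]:
    X,e=tri(p,q); v=X-[548.5,-112.5,185]; print(n,X.round(1),e.round(1),np.hypot(*v[:2]).round(),np.degrees(np.arctan2(v[1],v[0])).round())
E
```

```text
big [ 324.1 -153.5  206.9] 2.6 228.0 -170.0
small [ 458.  -285.3  108. ] 1.0 195.0 -118.0
ours [ 549.8 -113.1  186.4] 2.6 1.0 -25.0
```

Call:
{"name": "jog_arm", "arguments": {"targets": [{"slide": [-26, -38, 0], "turn": [0, 0, 0], "claw": 100}, {"slide": [-26, -38, 0], "turn": [0, 0, 0], "claw": 100}, {"slide": [-24, -36.5, 0], "turn": [0, 0, 0], "claw": 100}, {"slide": [0, 0, 0], "turn": [0, 0, 0], "claw": 100}]}}

```text
t: 1.1
eef_pos: [547.9, -114.4, 215.0]
tcp_rot: [3.141, 0.0, 1.568]
ft_force: [0.4, 1.3, -0.2]
opening: 0.999
grip_force: 0.0
```

```bash
python3 - <<'E'
from cell import *
from h import *
for c in("wrist","scene","side"):
    r=read_camera(c); np.savez(c+"1.npz",**r); f=r["frame"]
    if c=="wrist": w=f
st=state(); print(st["eef_pos"],st["tcp_rot"],st["ft_force"])
a=np.load("scene1.npz")["frame"][150:290,160:300]; b=np.load("side1.npz")["frame"][170:310,240:380]
k=lambda x:cv2.resize(x,(300,300),interpolation=cv2.INTER_CUBIC)
cv2.imwrite("pics/m1.png",np.hstack([cv2.resize(w,(500,375)),np.zeros((375,0,3),np.uint8)]+[np.vstack([k(a),np.zeros((75,300,3),np.uint8)])]))
r=np.load("wrist1.npz")
print(proj(r,[548.5,-112.5,185]),proj(r,st["eef_pos"]))
E
```

```text
[ 549.38952343 -112.18682589  214.79522593] [3.14104381e+00 4.10536118e-06 1.57069922e+00] [0.52194434 0.08177513 0.034818  ]
[286.95717508 236.91822677] [288.75580418 257.54399714]
```

View pics/m1.png

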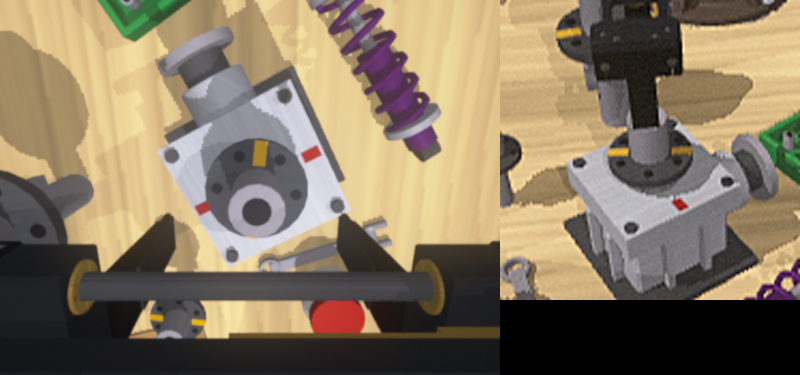

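The wrist view shows the hub at about (288,234) in full-size pixels, within 3 px of where I expected it. The red marks are at (348,172) and (227,233), and the yellow mark is at (291,171). I'll work out the turn angle and then go down.

```bash
python3 - <<'E'
from h import *
r=np.load("wrist1.npz"); k=1.12
h=at(r,(257*k,209.5*k),185); a=at(r,(311.5*k,154*k),110); b=at(r,(203*k,208*k),110); y=at(r,(260*k,153*k),140)
ang=lambda v:np.degrees(np.arctan2(v[1],v[0]))
print(h,a,b,y,ang(a-b),ang(y-h), ang(y-(a+b)/2))
E
```

```text
[ 549.02789289 -111.04708493  185.        ] [596.95299236 -88.24988479 110.        ] [ 499.6843044  -138.45617372  110.        ] [551.53962215 -81.49612168 140.        ] 27.301011864172047 85.14173460365873 84.2265843133133
```

Call:
{"name": "jog_arm", "arguments": {"targets": [{"slide": [0, 0, -33], "turn": [0, 0, 0], "claw": 100}, {"slide": [0, 0, -32], "turn": [0, 0, 0], "claw": 100}, {"slide": [0, 0, 0], "turn": [0, 0, 0], "claw": 40}, {"slide": [0, 0, 0], "turn": [0, 0, 0], "claw": 30}, {"slide": [0, 0, 0], "turn": [0, 0, 0], "claw": 30}]}}

```text
t: 1.88
eef_pos: [549.7, -112.4, 150.9]
tcp_rot: [3.14, 0.001, 1.571]
ft_force: [1.3, -0.6, -0.1]
opening: 0.745
grip_force: 0.0
```

Call:
{"name": "jog_arm", "arguments": {"targets": [{"slide": [0, 0, 0], "turn": [0, 0, 0], "claw": 30}, {"slide": [0, 0, 0], "turn": [0, 0, 0], "claw": 30}, {"slide": [0, 0, 0], "turn": [0, 0, 0], "claw": 30}, {"slide": [0, 0, 0], "turn": [0, 0, 0], "claw": 30}, {"slide": [0, 0, 0], "turn": [0, 0, 0], "claw": 30}]}}

```text
t: 2.5
eef_pos: [549.0, -112.5, 149.8]
tcp_rot: [3.142, 0.0, 1.571]
ft_force: [-1.1, -1.2, 2.3]
opening: 0.415
grip_force: 30.0
```

Gripped with very little side force. Next I'll turn it by -57°.

Call:
{"name": "jog_arm", "arguments": {"targets": [{"slide": [0, 0, 0], "turn": [0, 0, -10], "claw": 30}, {"slide": [0, 0, 0], "turn": [0, 0, -10], "claw": 30}, {"slide": [0, 0, 0], "turn": [0, 0, -10], "claw": 30}, {"slide": [0, 0, 0], "turn": [0, 0, -10], "claw": 30}, {"slide": [0, 0, 0], "turn": [0, 0, -10], "claw": 30}]}}

```text
t: 3.12
eef_pos: [549.0, -112.5, 149.6]
tcp_rot: [3.142, 0.0, 0.693]
ft_force: [-1.0, -0.0, -0.9]
opening: 0.418
grip_force: 30.0
```

Call:
{"name": "jog_arm", "arguments": {"targets": [{"slide": [0, 0, 0], "turn": [0, 0, -7], "claw": 30}, {"slide": [0, 0, 0], "turn": [0, 0, 0], "claw": 30}, {"slide": [0, 0, 0], "turn": [0, 0, 0], "claw": 30}]}}

```text
t: 3.5
eef_pos: [549.0, -112.6, 149.2]
tcp_rot: [-3.141, 0.0, 0.579]
ft_force: [1.1, -1.5, -7.4]
opening: 0.418
grip_force: 30.0
```

```bash
python3 - <<'E'
from cell import *
from h import *
k=lambda x:cv2.resize(x,(400,400),interpolation=cv2.INTER_CUBIC)
s=read_camera("scene");d=read_camera("side")
cv2.imwrite("pics/m2.png",np.hstack([k(s["frame"][185:285,180:280]),k(d["frame"][200:300,250:350])]))
np.savez("scene2.npz",**s);np.savez("side2.npz",**d)
st=state();print(st["eef_pos"],st["tcp_rot"],st["ft_force"],st["moment"])
E
```

```text
[ 548.95817364 -112.5277052   149.33571057] [-3.14149230e+00  3.17882296e-04  5.77793453e-01] [ 1.74743521 -1.2009497  -7.86472604] [-0.53618568 -0.30385044  0.01203752]
```

View pics/m2.png

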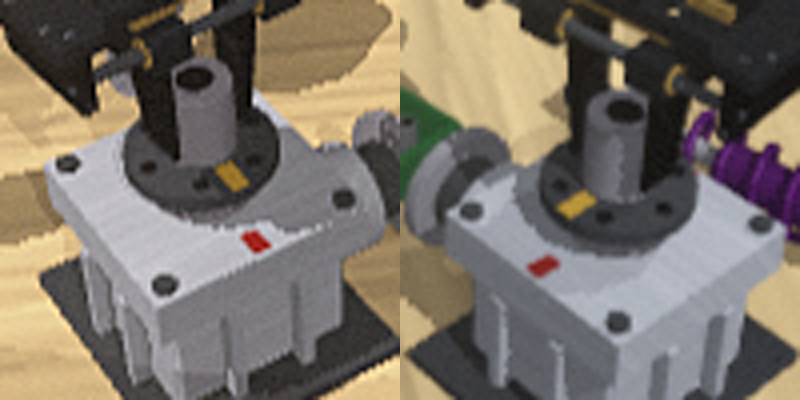

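The yellow marks now line up with the red ones: (237,229) against (244,245) in the scene view, (294,251) against (286,266) in the side view. The wrist now carries the axle's weight of about 7 N, so the keys are free over the keyways. I'll lower it.

Call:
{"name": "jog_arm", "arguments": {"targets": [{"slide": [0, 0, -5], "turn": [0, 0, 0], "claw": 30}, {"slide": [0, 0, -5], "turn": [0, 0, 0], "claw": 30}, {"slide": [0, 0, -5], "turn": [0, 0, 0], "claw": 30}, {"slide": [0, 0, 0], "turn": [0, 0, 0], "claw": 30}]}}

```text
t: 4.1
eef_pos: [548.9, -112.5, 134.1]
tcp_rot: [-3.141, 0.0, 0.576]
ft_force: [1.4, -1.5, -7.1]
opening: 0.418
grip_force: 30.0
```

It's going down freely, with 5 mm left. I'll lower it the rest of the way and then let go.

Call:
{"name": "jog_arm", "arguments": {"targets": [{"slide": [0, 0, -4], "turn": [0, 0, 0], "claw": 30}, {"slide": [0, 0, -1], "turn": [0, 0, 0], "claw": 30}, {"slide": [0, 0, 0], "turn": [0, 0, 0], "claw": 30}]}}

```text
t: 4.47
eef_pos: [549.0, -112.4, 130.0]
tcp_rot: [3.141, -0.0, 0.576]
ft_force: [-1.3, -0.5, 0.1]
opening: 0.416
grip_force: 30.0
```

Call:
{"name": "jog_arm", "arguments": {"targets": [{"slide": [0, 0, 0], "turn": [0, 0, 0], "claw": 100}, {"slide": [0, 0, 0], "turn": [0, 0, 0], "claw": 100}, {"slide": [0, 0, 0], "turn": [0, 0, 0], "claw": 100}, {"slide": [0, 0, 0], "turn": [0, 0, 0], "claw": 100}, {"slide": [0, 0, 0], "turn": [0, 0, 0], "claw": 100}]}}

```text
t: 5.1
eef_pos: [549.0, -112.5, 129.7]
tcp_rot: [3.142, -0.0, 0.576]
ft_force: [0.2, -0.9, 0.9]
opening: 0.883
grip_force: 0.0
```

Call:
{"name": "jog_arm", "arguments": {"targets": [{"slide": [0, 0, 0], "turn": [0, 0, 0], "claw": 100}, {"slide": [0, 0, 30], "turn": [0, 0, 0], "claw": 100}, {"slide": [0, 0, 35], "turn": [0, 0, 0], "claw": 100}, {"slide": [0, 0, 35], "turn": [0, 0, 0], "claw": 100}, {"slide": [0, 0, 0], "turn": [0, 0, 0], "claw": 100}]}}

```text
t: 5.72
eef_pos: [549.9, -112.7, 232.1]
tcp_rot: [3.138, -0.003, 0.576]
ft_force: [-0.0, -0.0, -0.5]
opening: 1.0
grip_force: 0.0
```

```bash
python3 - <<'E'
from cell import *
from h import *
k=lambda x:cv2.resize(x,(400,400),interpolation=cv2.INTER_CUBIC)
s=read_camera("scene");d=read_camera("side")
cv2.imwrite("pics/m3.png",np.hstack([k(s["frame"][185:285,180:280]),k(d["frame"][200:300,250:350])]))
st=state();print(st["t"],st["eef_pos"],st["ft_force"],st["opening"])
E
```

```text
5.825 [ 548.77345336 -112.38535299  229.39530675] [ 0.08428982 -0.98081391 -0.08827009] 1.0012715517795212
```

View pics/m3.png

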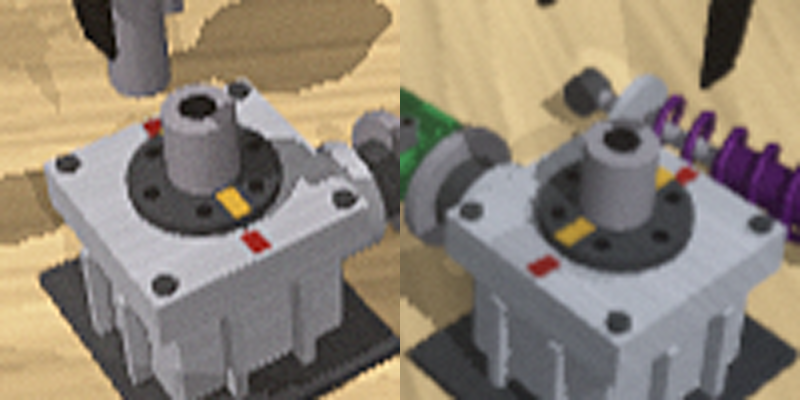

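The flange lies flush on the face. The yellow and red marks are in line in both views, and the gripper is clear of everything. I'll hand it in.

```bash
python3 -c "
from cell import *
print(job_done())"
```

```text
the job is handed in; nothing more can be done
None
```

The stub axle was turned about 57° clockwise (seen from above), dropped fully home with its flange flush on the differential, and let go; I touched nothing else, and the job is handed in (it returned no verdict).

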